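# Pack the tea lights and close the sliding-lid box

### The job

Put the tea lights away: first take the loose tea light off the thin box lid and stand it in the wooden box beside the other one. Then, without lifting it straight off, slide the lid along the chopping board until one end sticks well out over a free edge of the board, take hold of it there, and push it along the grooves of the box until the box is fully shut, the lid's end flush with the box's mouth. Leave the other things standing where they are.

Things in the scene. Friction and masses are not known exactly. Their poses are not given: they have to be found in the camera images.
- chopping_board: thick dark wooden chopping board, 190 (x) x 190 (y) x 28 mm high with its rubber feet; it does not move. Origin: centre of its underside, on the range top; z up. The lid lies along its y. Fingers have 28 mm of room under anything that sticks out past its edges.
- box_lid: sliding lid of the box: a bare plywood strip, 136 (x) x 66 (y) x 3 mm, 25 to 50 g, no knob, ends and faces alike (either end may lead). It starts flat on the board, its x roughly along the board's y, a garlic bulb by one long side, a carton by the other. Origin: centre of its underside; z up. Oiled wood: it slides easily (friction about 0.35); fingertips pressed on it with 5 N drag it along.
- lid_end_a (a point): middle of the lid's +x end, at half its thickness
- lid_end_b (a point): middle of the lid's -x end, at half its thickness
- candle_box: light wooden tea-light box, open on top, 82 mm wide (y), 32 mm high (34 at the mouth), from x = -68 mm (mouth, a low front wall 21 mm high) to x = +75 mm (closed back); it does not move. Origin: on the centre line, underside; z up. Inside: x = -62 to +68 mm, 59 mm wide, floor at z = 5 mm. The lid enters at the mouth and slides towards the box's +x, in grooves along both side walls.
- box_mouth (a point): middle of the box's mouth face, at the height of the ledges that the lid's underside slides on (23 mm over the range top). Over the first 16 mm inwards the grooves narrow from 76 mm wide and 20 to 32 mm high up to their 69 mm width and 23 to 28 mm height.
- box_home (a point): where the centre of the lid's underside is when the box is shut (x = 0, y = 0, z = 23 mm of the box): the lid then meets the back wall (0.5 mm play) and its other end is flush with the mouth face. Lips 4 mm thick reach 5 mm in over the lid on each side; the box top is at 32 mm.
- loose_light: tea light in a metal cup, 38 mm across, 15 mm high, 16 g, standing on the lid at the start. Origin: centre of its underside.
- boxed_light: the other tea light, the same, already standing in the box near its closed back. Origin: centre of its underside.
- garlic: garlic bulb, 54 mm across, 53 mm high, on the board close beside one long side of the lid; leave it. Origin: centre of its underside.
- carton: small flat printed carton, 40 (x) x 54 (y) x 18 mm high, lying on the board on the lid's other side; leave it. Origin: centre of its underside.
- food_tin: short closed food tin, 76 mm across, 58 mm high, standing on the range top just past the +y end of the board, which it blocks; leave it. Origin: centre of its underside.
- teaspoon: teaspoon lying flat on the range top past the -y end of the board, 130 (x) x 27 x 11 mm; lower than the board, so that end is free; leave it. Origin: centre of its underside.
- onion: onion, 79 mm across, 85 mm high, standing at the left or right side of the range top; leave it. Origin: its underside.
- mug: tan mug, 77 mm across (108 mm with its handle), 89 mm high, standing at the other side of the range top; leave it. Origin: centre of its underside.
There are look-alikes about, which are no part of the job. What is shaped like the loose_light but red is not meant.

How it is judged:
On the way, in this order (a step that is already met when the one before it is completed fails the run):
1. the loose tea light stands in the box, the lid still lying on the board (x of loose_light in the frame of candle_box between -0.06 and 0.066 m and y of loose_light in the frame of candle_box between -0.028 and 0.028 m and z of loose_light in the frame of candle_box between 0.002 and 0.01 m and angle between loose_light's own z axis and vertical below 0.15 rad and z of box_lid in the frame of chopping_board between 0.025 and 0.031 m), for 0.2 s.
2. the lid lies flat on the board with one end at least 20 mm out past its edge ((x of any of lid_end_a, lid_end_b in the frame of chopping_board above 0.115 m or x of any of lid_end_a, lid_end_b in the frame of chopping_board below -0.115 m or y of any of lid_end_a, lid_end_b in the frame of chopping_board above 0.115 m or y of any of lid_end_a, lid_end_b in the frame of chopping_board below -0.115 m) and z of box_lid in the frame of chopping_board between 0.025 and 0.031 m and angle between box_lid's own z axis and vertical below 0.05 rad), for 0.1 s.
At the end, for the whole second after the job is handed in: Both tea lights stand upright on the floor of the box, and the lid lies in the grooves, at rest, fully home: its end flush with the box's mouth within 3 mm (x of box_lid in the frame of candle_box between -0.003 and 0.003 m and y of box_lid in the frame of candle_box between -0.003 and 0.003 m and z of box_lid in the frame of candle_box between 0.0215 and 0.0265 m and angle between the x axis of box_lid and the x axis of candle_box, either way round below 0.05 rad and angle between box_lid's own z axis and vertical below 0.04 rad and x of loose_light in the frame of candle_box between -0.06 and 0.066 m and y of loose_light in the frame of candle_box between -0.028 and 0.028 m and z of loose_light in the frame of candle_box between 0.002 and 0.01 m and angle between each of loose_light, boxed_light's own z axis and vertical below 0.15 rad and x of boxed_light in the frame of candle_box between -0.06 and 0.066 m and y of boxed_light in the frame of candle_box between -0.028 and 0.028 m and z of boxed_light in the frame of candle_box between 0.002 and 0.01 m and linear speed of box_lid below 0.02 m/s); the robot touches nothing.
It fails at once if a bystander (garlic, carton, tin, teaspoon, onion, mug) is shoved more than 30 mm from its place or tipped over (distance of any of garlic, carton, food_tin, teaspoon, onion, mug from where it was at the start of the episode above 0.03 m or angle between any of garlic, carton, food_tin, teaspoon, onion, mug's own z axis and vertical above 0.5 rad).
It also fails if it takes over 69 s, if anything falls off the work surface, if the arm or the gripper's body presses on something with over 40 N, if the wrist force passes 120 N, or if a joint passes its speed limit or range.

### The arm

A 6-joint arm with a two-finger parallel gripper is mounted at the origin on a cart in front of the work surface, level with it; the furniture and walls round the work are solid. World frame = base frame: x ahead of the robot, y to its left, z up, the work surface at z = 0. Lengths are in m, angles in rad, forces in N, time in s.
With the tool pointing down it reaches from about 0.275 to 0.825 m from the base axis. Payload 4.9 kg.
Tool frame: the origin (TCP) lies on the front face of the gripper's body, between the roots of the fingers; the fingertips stand 73 mm ahead of it and the grasp point (between the pads) lies 54 mm ahead of it; z points along the fingers, y is the line along which they close (so a half turn about z gives the same grasp; the last joint's range is limited). The gripper opens to 85 mm and grips with 20 to 120 N. Pads are 22 mm wide; open, the fingers measure 114 mm over their backs; the gripper's body (76 mm by 85 mm) begins 54 mm behind the grasp point. The pads swing forward as they close: fully open they stand 13 mm farther back than shut.
Start: joints at [1.154, 0.326, -0.193, 1.052, 0, 1.437], TCP at [0.153, 0.528, 0.304] pointing down, gripper open.
Joint ranges: [-2.65, 2.65], [-0.97, 1.79], [-1.3, 1.35], [-1.93, 2.1], [-1.47, 1.37], [-3.14, 3.14]. Speed limits (rad/s): [2.57, 2.57, 3.14, 3.14, 3.14, 3.14].

### API

Orientations are given as a unit quaternion [x, y, z, w].
In Python, from bench import observe, cams, job gives the robot as it stands. The module is installed in compiled form; this text tells all that it offers.
- The arm moves only by the tool play_rows, never from a script. Its argument "steps" is a list of rows, each a list of 3 entries, a list of its own where there are three numbers: the shift along the world's x, y, z in cm, then the turn, a rotation vector about the world's x, y, z in degrees, then the opening in per cent of the stroke, from 0 (shut) to 100 (fully open). A call has 1 to 10 rows; each row is the pose to reach, as a shift and turn from the pose commanded when the call began; what a row does not reach only later rows make up. A row lasts 1/8 s, in which the tool goes at most 62.5 mm and 10.7 degrees, less where a joint would pass 70% of its speed; a pose out of reach is approached as far as the arm can. A call with a gripper value outside its range is refused whole. The fingers move at their own pace and stop on an object; "force" is the grip in N (left out, the last holds). Time passes only in rows, so rows that repeat a pose let the fingers close. It gives the time, the measured TCP pose, the force, the opening and the grip force at its end, in the units of the state.
- observe(): the state, without advancing time (a new reading comes with each control period).
- cams.read_camera(name): name is "side" or "top"; returns the picture (400x640x3 uint8, red, green, blue); there is no depth.
- cams.camera_params(name): a dict with "mtx" (3x3 intrinsics, pixels), "k1" (the pictures are not rectified: a ray, as slopes to the right and down, at radius r is drawn at 1 + k1 r^2 times it, then the intrinsics apply), "eye" and "attitude" of the camera in the world. Camera axes: x right, y up, looking along -z (the intrinsics and any distortion apply to the point x, -y, -z); pixel columns grow to the right and rows downward; lengths in m; the calibration is good to about 2 mm. A picture is of the moment at which its call begins. camera_params takes no time and is no camera call.
- job.finish_job(): hands the job in; it is judged then, once.
The state is a dict: "clock": time; "joint_positions": joint angles; "joint_vel": joint speeds; "joint_torque": joint torques, N m; "position": TCP position; "tcp_rot": TCP orientation; "ft_force": force on the tool from outside, world axes, zero at the start; "moment": the same for the moment, N m; "finger_gap": opening from 0.0 (shut) to 1.0 (fully open); "gripper_force": force on a finger pad.
Only numpy, scipy, OpenCV 4.12 (cv2) and the standard library are available. Lean on these libraries where they do the work, as an engineer would, in place of code of your own. Each camera call takes 0.05 s, during which the arm holds its last target. There are 200 camera calls.

## Working session

There is one attempt and no reset: what is moved stays moved. The work goes in short steps, Python scripts to look and compute and a tool call to move; the robot and the scene stay as the last step left them, time stands still between calls to the robot, and variables do not carry over. Pictures are saved under pics/ and viewed, at most 10 in all, crops included, and the job is handed in when it is done.

Besides the shell and the picture viewer there is one more tool, called after ">>>" as name(argument=value, ...), one argument or row to a line, values as JSON. play_rows: Moves the arm, as the interface text tells. Its arguments: {"type":"object","properties":{"steps":{"type":"array"},"force":{"type":"number"}},"required":["steps"]}

```bash
mkdir -p pics; cat > h.py <<'E'
import numpy as np, cv2
from scipy.spatial.transform import Rotation as R
from bench import observe, cams, job
def P(n):
    return cams.camera_params(n)
def ray(p,u,v):
    K=np.array(p['mtx']); d=np.array([[[u,v]]],float)
    x,y=cv2.undistortPoints(d,K,np.array([p['k1'],0,0,0,0.]) )[0,0]
    A=np.array(p['attitude']); Rm=R.from_quat(A).as_matrix() if A.size==4 else A.reshape(3,3)
    return np.array(p['eye']),Rm@np.array([x,-y,-1])
def onz(p,u,v,z):
    e,d=ray(p,u,v); return (e+d*(z-e[2])/d[2])
def proj(p,X):
    A=np.array(p['attitude']); Rm=R.from_quat(A).as_matrix() if A.size==4 else A.reshape(3,3)
    c=Rm.T@(np.array(X)-np.array(p['eye'])); x,y=c[0]/-c[2],-c[1]/-c[2]
    s=1+p['k1']*(x*x+y*y); K=np.array(p['mtx']); return (K@[x*s,y*s,1])[:2]
def shot(n,name):
    im=cams.read_camera(n); cv2.imwrite(f'pics/{name}.png',im[:,:,::-1]); return im
E
python3 - <<'E'
from h import *
for n in('top','side'):
    print(P(n)); shot(n,n+'0')
s=observe(); print(s['position'],s['tcp_rot'],s['clock'],s['ft_force'])
E
```

```text
{'mtx': array([[434.11236113,   0.        , 321.61948813],
       [  0.        , 434.11236113, 202.29366581],
       [  0.        ,   0.        ,   1.        ]]), 'k1': -0.03222941504763834, 'eye': array([0.42455714, 0.1327246 , 0.96705248]), 'attitude': array([-0.02455078,  0.01721159,  0.7116219 , -0.70192256])}
{'mtx': array([[425.52043741,   0.        , 322.81981672],
       [  0.        , 425.52043741, 192.65612213],
       [  0.        ,   0.        ,   1.        ]]), 'k1': -0.060755258425618, 'eye': array([0.97695862, 0.89387392, 0.66880949]), 'attitude': array([0.12866485, 0.44339132, 0.85046554, 0.25210683])}
[0.15330925 0.52777126 0.30315551] [ 1.40937787e-01  9.90018131e-01 -7.70001501e-04 -2.17152754e-04] 0.1 [0.0601035  0.20665768 0.21960008]
```

View pics/top0.png

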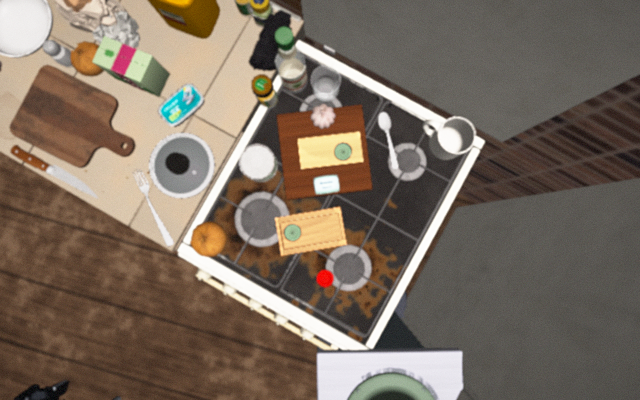

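View pics/side0.png

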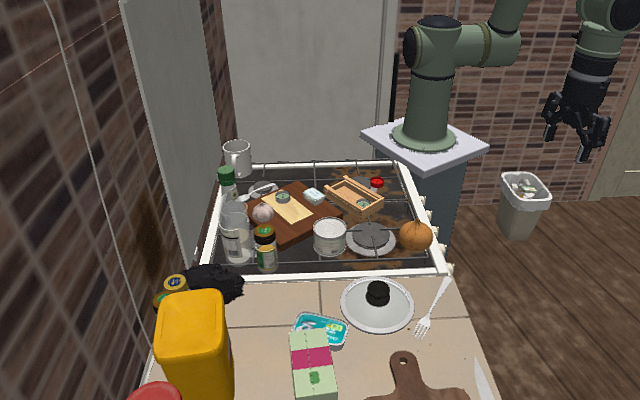

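The top view shows the lid around (331,151) with the loose light at (343,151), garlic at (322,115) and carton at (327,184). The box is around (311,231) with its boxed light at (292,232), so the mouth is on the right (-y). The tin at (258,161) blocks the board's left side, and the spoon is at (390,140). The red decoy is at (325,279).

```bash
python3 - <<'E'
from h import *
im=cv2.imread('pics/top0.png'); c=im[95:265,230:430]
cv2.imwrite('pics/crop0.png',cv2.resize(c,None,fx=4,fy=3.5,interpolation=cv2.INTER_CUBIC)[:600,:800])
p=P('top')
hsv=cv2.cvtColor(im,cv2.COLOR_BGR2HSV)
for u,v in [(310,155),(285,160),(320,225),(343,151),(292,232),(280,220)]: print((u,v),hsv[v,u])
for name,u,v,z in [('loose',343,151,.046),('boxed',292,232,.02),('lid',331,151,.031)]: print(name,onz(p,u,v,z))
E
```

```text
(310, 155) [ 23  88 250]
(285, 160) [ 10 179 121]
(320, 225) [ 19 112 246]
(343, 151) [ 53  55 144]
(292, 232) [ 50  54 147]
(280, 220) [ 17 127 235]
loose [0.58842335 0.09468704 0.046     ]
boxed [0.41670284 0.20758945 0.02      ]
lid [0.591485   0.12016498 0.031     ]
```

View pics/crop0.png

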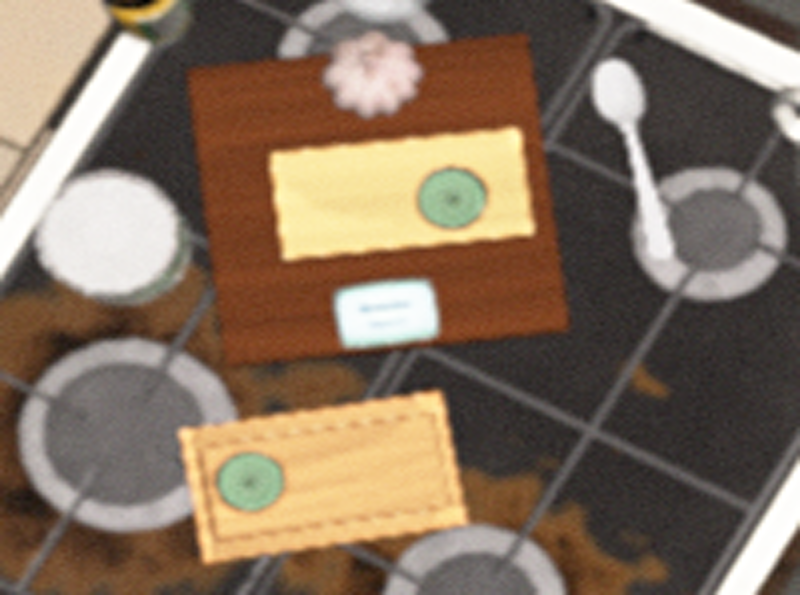

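The crop shows the board corners, the lid with its light near the right end, the garlic above, the carton below, and the box with the boxed light at its left (closed back). I'll measure with masks.

```bash
cat >> h.py <<'E'
def up(p,pts,z): return np.array([onz(p,u,v,z)[:2] for u,v in pts])
def blobs(mask,roi,amin=60):
    m=np.zeros(mask.shape,np.uint8); a,b,c,d=roi; m[b:d,a:c]=mask[b:d,a:c]
    cs,_=cv2.findContours(m,cv2.RETR_EXTERNAL,cv2.CHAIN_APPROX_NONE)
    return sorted([c for c in cs if cv2.contourArea(c)>amin],key=cv2.contourArea,reverse=True)
def rect(p,c,z):
    w=(up(p,c[:,0,:],z)*1000).astype(np.float32)
    (cx,cy),(a,b),t=cv2.minAreaRect(w)
    bp=cv2.boxPoints(((cx,cy),(a,b),t)); e=[bp[1]-bp[0],bp[2]-bp[1]]; L=max(e,key=np.linalg.norm)
    return np.round([cx,cy,max(a,b),min(a,b)],1), round(np.degrees(np.arctan2(L[1],L[0]))%180,1)
E
python3 - <<'E'
from h import *
im=cv2.imread('pics/top0.png'); p=P('top'); hsv=cv2.cvtColor(im,cv2.COLOR_BGR2HSV)
wood=cv2.inRange(hsv,(12,60,190),(30,180,255)); green=cv2.inRange(hsv,(35,35,90),(85,140,220))
print('lid',[rect(p,c,.031) for c in blobs(wood,(280,120,375,180))[:1]])
print('box',[rect(p,c,.032) for c in blobs(wood|green,(265,200,360,262))[:1]])
dark=cv2.inRange(hsv,(3,130,70),(14,255,170)); k=np.ones((9,9),np.uint8)
bb=cv2.morphologyEx(dark|wood|green,cv2.MORPH_CLOSE,k); bb=cv2.morphologyEx(bb,cv2.MORPH_OPEN,k)
print('board',[rect(p,c,.028) for c in blobs(bb,(275,100,380,203))[:1]])
for n,roi,z in(('loose',(325,135,360,168),.046),('boxed',(280,220,305,245),.020)):
    print(n,[rect(p,c,z) for c in blobs(green,roi,40)[:1]])
for n,u,v,z in(('garlic',322.5,116,.03),('carton',327,184,.018),('tin',258,159,.058),('spoon near',394,167,.005),('mug',455,135,.08)): 
    print(n,onz(p,u,v,z)[:2])
# board corners from crop
for u,v in [(230+190/4,95+70/3.5),(230+528/4,95+36/3.5),(230+568/4,95+328/3.5),(230+228/4,95+362/3.5)]: print('bc',onz(p,u,v,.028)[:2])
E
```

```text
lid [(array([594.1, 122.6, 139. ,  68.9]), np.float32(95.7))]
box [(array([418.9, 166.9, 144.2,  84.4]), np.float32(98.7))]
board [(array([583.7, 145.3, 210.5, 204. ]), np.float32(95.9))]
loose [(array([587.4,  95.8,  32.4,  32.1]), np.float32(179.1))]
boxed [(array([415.6, 206.5,  32.7,  32.6]), np.float32(89.3))]
garlic [0.66938773 0.13761531]
carton [0.5208142  0.12985154]
tin [0.57202411 0.27517284]
spoon near [ 0.5580652  -0.02007501]
mug [ 0.61253923 -0.13597997]
bc [0.67381475 0.23654872]
bc [0.6924908  0.05048615]
bc [0.50813145 0.03241882]
bc [0.48961727 0.21712944]
```

>>> play_rows(
  steps=[
    [[4.5,-4.5,-1],[0,0,5],65],
    [[9,-9,-2],[0,0,10],65],
    [[13.5,-13.5,-4],[0,0,15],65],
    [[18,-18,-6],[0,0,20],65],
    [[22.5,-22.5,-8],[0,0,24.9],65],
    [[27,-27,-9],[0,0,24.9],65],
    [[31.5,-31.5,-10],[0,0,24.9],65],
    [[36,-36,-11],[0,0,24.9],65],
    [[40.5,-40.5,-12],[0,0,24.9],65],
    [[43.4,-43.2,-13],[0,0,24.9],65],
  ],
)

```text
clock: 1.35
position: [0.5871, 0.096, 0.1739]
tcp_rot: [-0.076, 0.997, 0.0, 0.0]
ft_force: [0.7, 0.2, -0.2]
finger_gap: 0.646
gripper_force: 0.0
```

>>> play_rows(
  steps=[
    [[0,0,0],[0,0,0],65],
    [[0,0,0],[0,0,0],65],
  ],
  force=20,
)

```text
clock: 1.6
position: [0.5851, 0.0976, 0.1737]
tcp_rot: [-0.076, 0.997, 0.0, -0.001]
ft_force: [1.0, 0.6, 0.6]
finger_gap: 0.644
gripper_force: 0.0
```

```bash
python3 - <<'E'
from h import *
im=shot('side','s1'); 
cv2.imwrite('pics/s1c.png',cv2.resize(im[130:290,210:430,::-1],None,fx=3.6,fy=3.6,interpolation=cv2.INTER_CUBIC)[:600,:800])
p=P('side'); print(observe()['position'],observe()['ft_force'])
for X in [(.587,.096,.046),(.587,.096,.031),(.4194,.1634,.032),(.4297,.0962,.023),(.594,.1226,.031)]: print(X,(proj(p,X)-[210,130])*3.6)
t=P('top')
for u,v in((394,167),(396,172),(384,118),(386,130)): print(onz(t,u,v,.006)[:2])
E
```

```text
[0.58480208 0.09826336 0.17403238] [-0.41361471  0.37045072  0.2353398 ]
(0.587, 0.096, 0.046) [260.44539503 232.15850399]
(0.587, 0.096, 0.031) [261.69748085 249.38823042]
(0.4194, 0.1634, 0.032) [508.62261113 219.6636291 ]
(0.4297, 0.0962, 0.023) [445.08936187 191.40892011]
(0.594, 0.1226, 0.031) [271.07929837 271.33853048]
[ 0.55792643 -0.01991618]
[ 0.54666239 -0.02409745]
[ 6.68990085e-01 -2.13529817e-04]
[ 0.64163265 -0.00404965]
```

View pics/s1c.png

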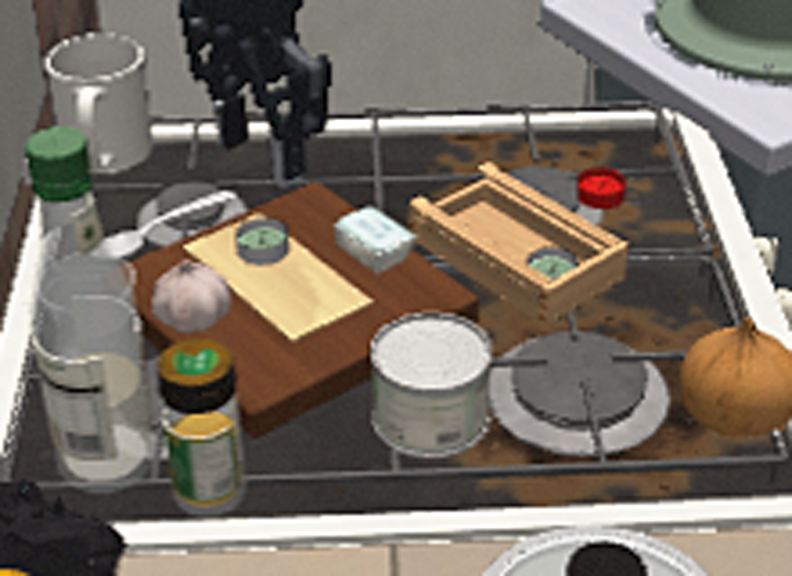

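The side view agrees with the top estimate: the light is at crop (262,240) against a predicted (260,236). The mouth faces the spoon side. Now I'll descend and grip.

>>> play_rows(
  steps=[
    [[0,0,-2],[0,0,0],65],
    [[0,0,-4],[0,0,0],65],
    [[0,0,-5.5],[0,0,0],65],
    [[0,0,-6.4],[0,0,0],65],
    [[0,0,-6.4],[0,0,0],65],
    [[0,0,-6.4],[0,0,0],65],
  ],
)

```text
clock: 2.4
position: [0.5863, 0.0978, 0.1109]
tcp_rot: [-0.076, 0.997, -0.0, 0.0]
ft_force: [-0.5, -0.6, 0.7]
finger_gap: 0.649
gripper_force: 0.0
```

>>> play_rows(
  steps=[
    [[0,0,0],[0,0,0],40],
    [[0,0,0],[0,0,0],30],
    [[0,0,0],[0,0,0],30],
    [[0,0,0],[0,0,0],30],
    [[0,0,0],[0,0,0],30],
    [[0,0,0],[0,0,0],30],
  ],
  force=20,
)

```text
clock: 3.15
position: [0.5864, 0.0977, 0.1112]
tcp_rot: [-0.076, 0.997, 0.0, 0.001]
ft_force: [-1.8, 0.2, 5.9]
finger_gap: 0.412
gripper_force: 20.1
```

>>> play_rows(
  steps=[
    [[0,0,1.5],[0,0,0],30],
    [[0,0,4],[0,0,0],30],
    [[0,0,6],[0,0,0],30],
    [[-4,1,6],[0,0,0],30],
    [[-9,2.5,6],[0,0,0],30],
    [[-13,3.7,6],[0,0,0],30],
    [[-16.4,4.6,6],[0,0,0],30],
    [[-16.4,4.6,5],[0,0,0],30],
    [[-16.4,4.6,4],[0,0,0],30],
    [[-16.4,4.6,4],[0,0,0],30],
  ],
)

```text
clock: 4.4
position: [0.4225, 0.1434, 0.1497]
tcp_rot: [-0.075, 0.997, -0.0, -0.0]
ft_force: [-0.0, -0.2, -0.5]
finger_gap: 0.419
gripper_force: 20.1
```

```bash
python3 - <<'E'
from h import *
s=observe(); print(s['position'],s['ft_force'],s['finger_gap'],s['gripper_force'])
im=shot('side','s2'); 
cv2.imwrite('pics/s2c.png',cv2.resize(im[130:290,210:430,::-1],None,fx=3.6,fy=3.6,interpolation=cv2.INTER_CUBIC)[:600,:800])
E
```

```text
[0.42252798 0.14339122 0.14965313] [-0.01851515 -0.24925723 -0.52661279] 0.4187690827623982 20.06607123068534
```

View pics/s2c.png

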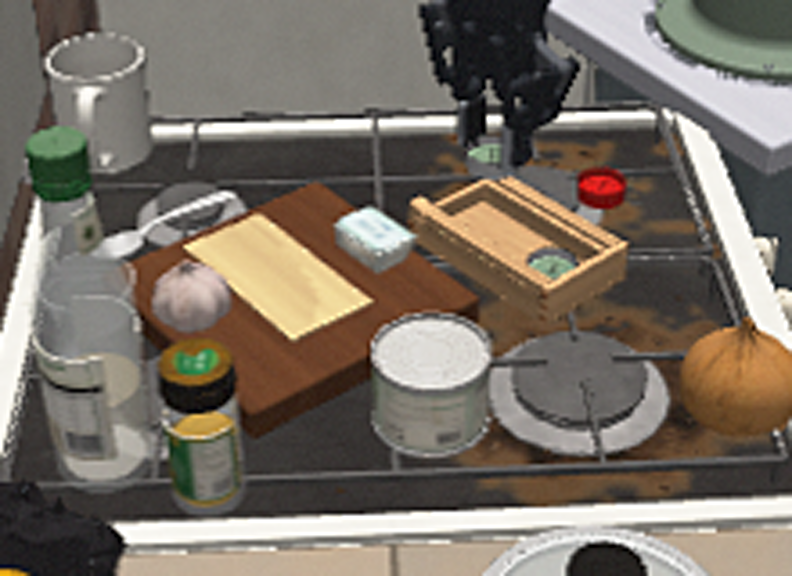

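The light is held between the fingers, the lid hasn't moved, and the gripper is over the box's front half. Lowering now.

>>> play_rows(
  steps=[
    [[0,0,-2],[0,0,0],30],
    [[0,0,-4],[0,0,0],30],
    [[0,0,-5.5],[0,0,0],30],
    [[0,0,-6.2],[0,0,0],30],
    [[0,0,-6.2],[0,0,0],30],
    [[0,0,-6.4],[0,0,0],30],
    [[0,0,-6.4],[0,0,0],30],
  ],
)

```text
clock: 5.32
position: [0.4222, 0.1437, 0.0867]
tcp_rot: [-0.076, 0.997, 0.0, 0.0]
ft_force: [0.6, 0.8, -0.1]
finger_gap: 0.417
gripper_force: 20.1
```

Now a little lower, then a small release to about 3 mm per side before lifting.

>>> play_rows(
  steps=[
    [[0,0,-0.2],[0,0,0],30],
    [[0,0,-0.3],[0,0,0],30],
    [[0,0,-0.3],[0,0,0],45],
    [[0,0,-0.3],[0,0,0],52],
    [[0,0,-0.3],[0,0,0],52],
    [[0,0,0.5],[0,0,0],52],
    [[0,0,2],[0,0,0],52],
    [[0,0,5],[0,0,0],52],
    [[0,0,9],[0,0,0],52],
    [[0,0,12],[0,0,0],0],
  ],
)

```text
clock: 6.58
position: [0.4221, 0.1437, 0.2083]
tcp_rot: [-0.076, 0.997, 0.0, 0.001]
ft_force: [0.7, 0.0, -0.6]
finger_gap: 0.318
gripper_force: 0.0
```

>>> play_rows(
  steps=[
    [[4,-0.5,0],[0,0,-1],0],
    [[9,-1.2,0],[0,0,-2],0],
    [[13,-1.5,0],[0,0,-3],0],
    [[17,-1.5,0],[0,0,-3],0],
    [[17,-1.5,0],[0,0,-3],0],
  ],
)

```text
clock: 7.2
position: [0.5943, 0.1283, 0.2064]
tcp_rot: [-0.049, 0.999, 0.0, 0.001]
ft_force: [-1.0, -0.5, 0.3]
finger_gap: -0.003
gripper_force: 0.0
```

```bash
python3 - <<'E'
from h import *
s=observe(); print(s['position'],s['ft_force'],s['finger_gap'],s['clock'])
im=shot('top','t3'); im=im[:,:,::-1].copy(); p=P('top'); hsv=cv2.cvtColor(im,cv2.COLOR_BGR2HSV)
green=cv2.inRange(hsv,(35,35,90),(85,140,220))
o=np.array([419.4,163.4]); a=np.radians(98.7); A=np.array([[np.cos(a),np.sin(a)],[-np.sin(a),np.cos(a)]])
for c in blobs(green,(270,200,350,262),30): r=rect(p,c,.02); print(r, A@(r[0][:2]-o))
E
```

```text
[0.59429607 0.12833152 0.20641003] [-1.01326734 -0.51979034  0.28119527] -0.0032522748343615515 7.2
(array([419.3, 142.2, 132.7, 118.1]), np.float32(179.2)) [-20.94094432   3.30557878]
```

```bash
python3 - <<'E'
from h import *
im=shot('side','s4')[:,:,::-1].copy(); p=P('side'); hsv=cv2.cvtColor(im,cv2.COLOR_BGR2HSV)
green=cv2.inRange(hsv,(35,35,90),(85,140,220))
o=np.array([419.4,163.4]); a=np.radians(98.7); A=np.array([[np.cos(a),np.sin(a)],[-np.sin(a),np.cos(a)]])
for c in blobs(green,(325,175,385,215),10): r=rect(p,c,.02); print(c[:,0].mean(0),r, A@(r[0][:2]-o))
E
```

```text
[346.   192.75] (array([426. , 149.4,  31.7,  18.5]), np.float32(146.7)) [-14.83723583  -4.40640817]
[362.73913043 203.43478261] (array([416. , 210.6,  23.1,  20.7]), np.float32(4.9)) [47.17119825 -3.7786315 ]
```

The loose light stands in the box at about x = -17 mm. Now press on the lid.

>>> play_rows(
  steps=[
    [[0,0.5,-3],[0,0,0],0],
    [[0,0.7,-6],[0,0,0],0],
    [[0,0.7,-8],[0,0,0],0],
    [[0,0.7,-9],[0,0,0],0],
    [[0,0.7,-9],[0,0,0],0],
    [[0,0.7,-9.3],[0,0,0],0],
    [[0,0.7,-9.3],[0,0,0],0],
  ],
)

```text
clock: 8.18
position: [0.5922, 0.1357, 0.114]
tcp_rot: [-0.05, 0.999, 0.0, 0.001]
ft_force: [0.2, -0.1, -0.6]
finger_gap: 0.0
gripper_force: 0.0
```

>>> play_rows(
  steps=[
    [[0,0,-0.2],[0,0,0],0],
    [[0,0,-0.4],[0,0,0],0],
    [[0,0,-0.6],[0,0,0],0],
    [[0,0,-0.6],[0,0,0],0],
  ],
)

```text
clock: 8.68
position: [0.5917, 0.1357, 0.1071]
tcp_rot: [-0.05, 0.999, -0.0, -0.0]
ft_force: [-0.2, 0.3, -0.3]
finger_gap: -0.0
gripper_force: 0.0
```

>>> play_rows(
  steps=[
    [[0,0,-0.1],[0,0,0],0],
    [[0,0,-0.2],[0,0,0],0],
    [[0,0,-0.3],[0,0,0],0],
    [[0,0,-0.3],[0,0,0],0],
  ],
)

```text
clock: 9.18
position: [0.5918, 0.1357, 0.1043]
tcp_rot: [-0.05, 0.999, -0.0, -0.0]
ft_force: [0.7, 0.1, -0.6]
finger_gap: -0.0
gripper_force: 0.0
```

>>> play_rows(
  steps=[
    [[0,0,-0.1],[0,0,0],0],
    [[0,0,-0.15],[0,0,0],0],
    [[0,0,-0.15],[0,0,0],0],
  ],
)

```text
clock: 9.55
position: [0.5919, 0.1357, 0.1037]
tcp_rot: [-0.05, 0.999, -0.0, 0.0]
ft_force: [-1.8, 0.8, 6.2]
finger_gap: -0.0
gripper_force: 3.0
```

>>> play_rows(
  steps=[
    [[0.05,-0.5,-0.05],[0,0,0],0],
    [[0.1,-1,-0.05],[0,0,0],0],
    [[0.15,-1.5,-0.05],[0,0,0],0],
    [[0.2,-2,-0.05],[0,0,0],0],
    [[0.2,-2,-0.05],[0,0,0],0],
  ],
)

```text
clock: 10.18
position: [0.5951, 0.1158, 0.1037]
tcp_rot: [-0.05, 0.999, 0.0, 0.001]
ft_force: [-0.4, 0.6, 7.3]
finger_gap: -0.0
gripper_force: 3.1
```

```bash
python3 - <<'E'
from h import *
s=observe(); print(s['position'],s['ft_force'])
im=shot('side','s5')[:,:,::-1].copy(); p=P('side'); hsv=cv2.cvtColor(im,cv2.COLOR_BGR2HSV)
old=cv2.imread('pics/s4.png'); ho=cv2.cvtColor(old,cv2.COLOR_BGR2HSV)
for h in(ho,hsv):
    wood=cv2.inRange(h,(15,50,150),(32,180,255))
    for c in blobs(wood,(255,180,318,228))[:1]: print(rect(p,c,.031),c[:,0].min(0),c[:,0].max(0))
E
```

```text
[0.59508324 0.11577448 0.10368686] [-0.37953425  0.56991523  7.27622082]
(array([592.8, 122.8, 138. ,  67.3]), np.float32(95.9)) [261 189] [313 224]
(array([595.6, 104.1, 137.4,  67.2]), np.float32(95.3)) [257 187] [307 220]
```

The lid follows (19 mm). Continue.

>>> play_rows(
  steps=[
    [[0.05,-0.6,0],[0,0,0],0],
    [[0.1,-1.2,0],[0,0,0],0],
    [[0.15,-1.8,0],[0,0,0],0],
    [[0.2,-2.4,0],[0,0,0],0],
    [[0.27,-3,0],[0,0,0],0],
    [[0.32,-3.5,0],[0,0,0],0],
    [[0.32,-3.5,0],[0,0,0],0],
    [[0.32,-3.5,0.5],[0,0,0],0],
    [[0.32,-3.5,4],[0,0,0],0],
    [[0.32,-3.5,8],[0,0,0],20],
  ],
)

```text
clock: 11.48
position: [0.5962, 0.0807, 0.1825]
tcp_rot: [-0.05, 0.999, 0.0, -0.001]
ft_force: [0.4, 0.4, -0.2]
finger_gap: 0.191
gripper_force: 0.0
```

>>> play_rows(
  steps=[
    [[-5,-3,4],[0,0,-10],85],
    [[-10,-8,6],[0,0,-20],94],
    [[-14,-12,6],[0,0,-30],94],
    [[-18,-16,6],[0,0,-40],94],
    [[-22,-18,6],[0,0,-50],94],
    [[-22,-18,6],[0,0,-60],94],
    [[-22,-18,6],[0,0,-70],94],
    [[-22,-18,6],[0,0,-80],94],
    [[-22,-18,6],[0,0,-90],94],
    [[-22,-18,6],[0,0,-90],94],
  ],
)

```text
clock: 12.72
position: [0.3769, -0.0992, 0.2425]
tcp_rot: [0.67, 0.742, -0.0, -0.0]
ft_force: [0.1, -0.9, -0.1]
finger_gap: 0.94
gripper_force: 0.0
```

```bash
python3 - <<'E'
from h import *
s=observe(); print(s['position'],s['tcp_rot'],s['clock'],s['joint_positions'])
ti=shot('top','t6')[:,:,::-1].copy(); si=shot('side','s6')[:,:,::-1].copy()
for n,im,roi in(('top',ti,(280,115,400,178)),('side',si,(230,175,318,228))):
    p=P(n); hsv=cv2.cvtColor(im,cv2.COLOR_BGR2HSV); wood=cv2.inRange(hsv,(12,50,150),(32,180,255))
    print(n,[rect(p,c,.031) for c in blobs(wood,roi)[:1]])
    if n=='top': cv2.imwrite('pics/t6c.png',cv2.resize(im[95:265,230:430],None,fx=4,fy=3.5,interpolation=cv2.INTER_CUBIC)[:600,:800])
E
```

```text
[ 0.37692563 -0.09921181  0.24245894] [ 6.70318047e-01  7.42073928e-01 -1.44175828e-05 -2.84284423e-05] 12.725 [-4.47341352e-01  8.93226959e-02 -6.69443542e-01  8.12092786e-01
 -1.15423471e-05  1.02193324e+00]
top [(array([600.5,  67.9, 139.9,  70.5]), np.float32(95.8))]
side [(array([598.7,  68.5, 137.4,  67. ]), np.float32(95.5))]
```

View pics/t6c.png

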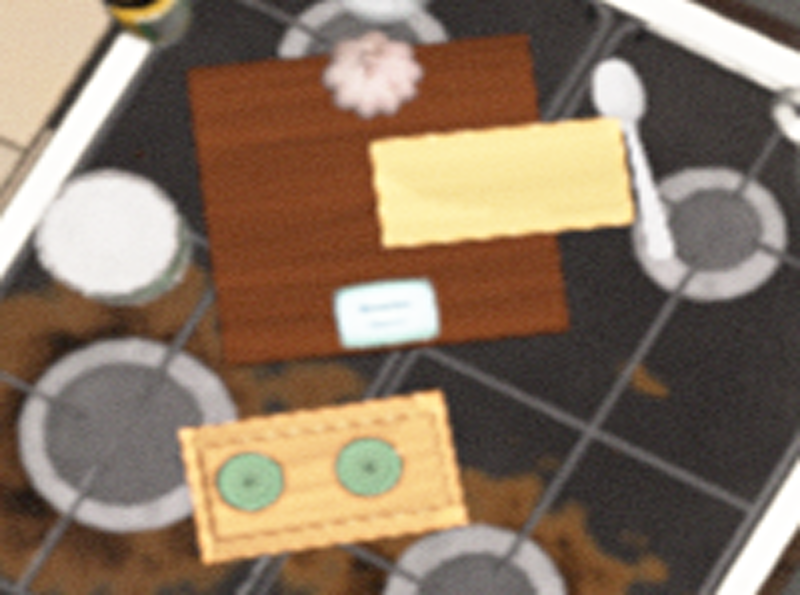

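The lid now sticks out about 41 mm past the -y edge, with its end at about (606, 0.5) mm. Both lights stand in the box. Spoon, garlic and carton haven't moved. Next I'll grip the overhang across its width.

>>> play_rows(
  steps=[
    [[4,2,0],[0,0,0],88],
    [[9,4.5,0],[0,0,0],88],
    [[14,7,0],[0,0,0],88],
    [[19,9.5,-2],[0,0,0],88],
    [[22.8,11,-4],[0,0,0],88],
    [[22.8,11,-8],[0,0,0],88],
    [[22.8,11,-11],[0,0,0],88],
    [[22.8,11,-11],[0,0,0],88],
    [[22.8,11,-11],[0,0,0],88],
  ],
)

```text
clock: 13.95
position: [0.6057, 0.0106, 0.1334]
tcp_rot: [0.671, 0.742, 0.0, 0.0]
ft_force: [0.1, 0.7, -0.5]
finger_gap: 0.883
gripper_force: 0.0
```

```bash
python3 - <<'E'
from h import *
s=observe(); print(s['position'],s['tcp_rot'],s['finger_gap'])
im=cv2.imread('pics/t6.png'); p=P('top'); hsv=cv2.cvtColor(im,cv2.COLOR_BGR2HSV)
wood=cv2.inRange(hsv,(12,60,190),(30,180,255)); green=cv2.inRange(hsv,(35,35,90),(85,140,220))
c=blobs(wood|green,(265,200,360,262))[0]
print('top',rect(p,c,.032))
bp=cv2.boxPoints(cv2.minAreaRect(c)); print(np.round(up(p,bp,.032)*1000,1))
im=cv2.imread('pics/s6.png'); p=P('side'); hsv=cv2.cvtColor(im,cv2.COLOR_BGR2HSV)
cv2.imwrite('pics/s6c.png',cv2.resize(im[170:225,315:395],None,fx=9,fy=9,interpolation=cv2.INTER_CUBIC))
E
```

```text
[0.60565538 0.01059583 0.13338757] [6.70810304e-01 7.41628764e-01 3.18389509e-04 4.58928439e-04] 0.8828843613291846
top (array([419.1, 167.1, 144.2,  83.9]), np.float32(98.9))
[[449.4 245. ]
 [471.7 102.1]
 [388.8  89.4]
 [366.6 231.6]]
```

View pics/s6c.png

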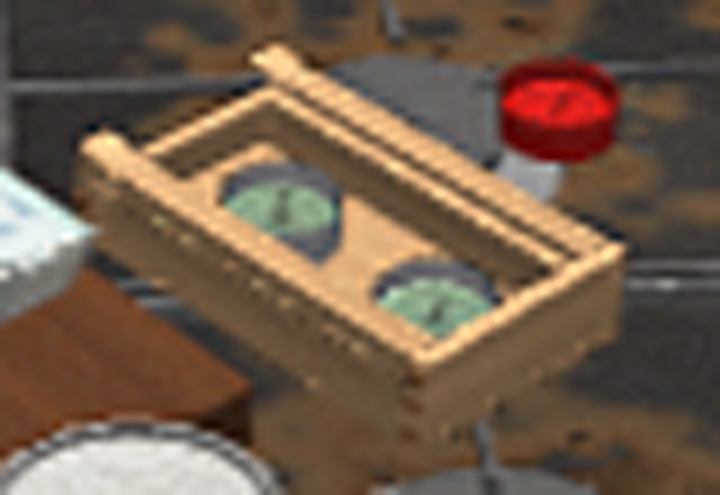

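The box is empty of obstructions with both lights upright. The mouth-end corners are at crop (275,55) and (100,145), the back corners at (622,250) and (430,355). Descend and grip.

>>> play_rows(
  steps=[
    [[0,0,-2],[0,0,0],88],
    [[0,0,-4],[0,0,0],88],
    [[0,0,-4.7],[0,0,0],88],
    [[0,0,-4.7],[0,0,0],88],
    [[0,0,-4.7],[0,0,0],70],
    [[0,0,-4.7],[0,0,0],60],
    [[0,0,-4.7],[0,0,0],60],
    [[0,0,-4.7],[0,0,0],60],
  ],
  force=30,
)

```text
clock: 14.95
position: [0.6059, 0.0106, 0.0861]
tcp_rot: [0.671, 0.741, 0.001, 0.001]
ft_force: [0.7, -0.3, 3.9]
finger_gap: 0.754
gripper_force: 32.7
```

```bash
python3 - <<'E'
from h import *
p=P('side')
for u,v,z in((275,55,.034),(100,145,.034),(622,250,.032),(430,355,.032)): print(onz(p,315+u/9,170+v/9,z)*1000)
im=shot('side','s7')[:,:,::-1].copy(); hsv=cv2.cvtColor(im,cv2.COLOR_BGR2HSV); wood=cv2.inRange(hsv,(12,50,150),(32,180,255))
c=blobs(wood,(230,160,318,228))[0]; print(rect(p,c,.031))
cv2.imwrite('pics/s7c.png',cv2.resize(im[140:235,225:345],None,fx=6,fy=6,interpolation=cv2.INTER_CUBIC))
E
```

```text
[391.98881688  98.81197042  34.        ]
[463.63484741 110.47468239  34.        ]
[366.86901446 234.20505982  32.        ]
[442.60923737 243.54531747  32.        ]
(array([598.7,  68. , 132.6,  67.3]), np.float32(97.6))
```

View pics/s7c.png

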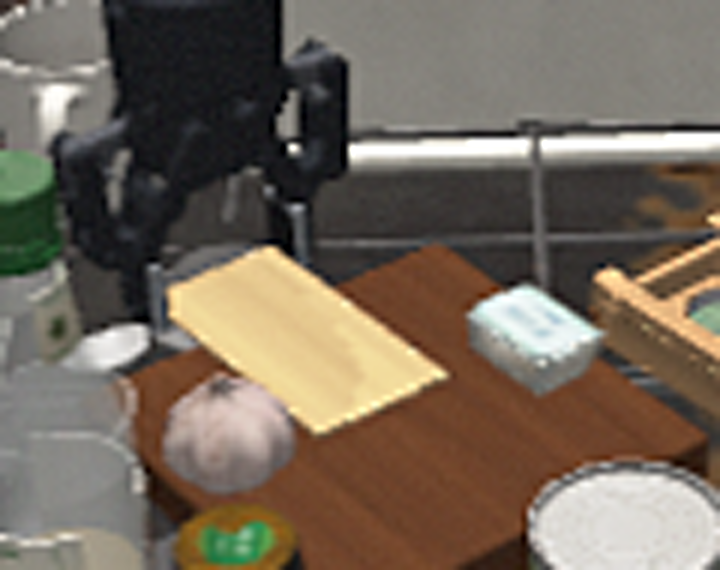

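The lid is held across its overhanging end and lies in place, with the pads on both long sides. Firm up the grip and lift.

>>> play_rows(
  steps=[
    [[0,0,0],[0,0,0],60],
    [[0,0,0],[0,0,0],60],
    [[0,0,1],[0,0,0],60],
    [[0,0,2],[0,0,0],60],
    [[0,0,3],[0,0,0],60],
    [[0,-1,4],[0,0,1],60],
    [[0,-2.5,4],[0,0,2],60],
    [[0,-4,4],[0,0,3],60],
    [[0,-4,4],[0,0,3],60],
    [[0,-4,4],[0,0,3],60],
  ],
  force=70,
)

```text
clock: 16.25
position: [0.605, -0.0293, 0.1255]
tcp_rot: [0.652, 0.759, 0.0, -0.0]
ft_force: [0.5, 0.8, -0.3]
finger_gap: 0.739
gripper_force: 76.2
```

```bash
cat >> h.py <<'E'
def lidpose(tag,roiT,roiS,lo=(12,50,150)):
    """quad corners in both views, triangulated"""
    s=observe(); print(s['position'],s['ft_force'],s['finger_gap'],s['gripper_force'],s['clock'])
    Q={}
    for n,roi in(('top',roiT),('side',roiS)):
        im=shot(n,f'{tag}_{n}')[:,:,::-1].copy(); hsv=cv2.cvtColor(im,cv2.COLOR_BGR2HSV)
        c=blobs(cv2.inRange(hsv,lo,(32,180,255)),roi)[0]; p=P(n)
        h=cv2.convexHull(c); q=cv2.minEnclosingTriangle(h) if 0 else cv2.approxPolyN(h,4,ensure_convex=True)
        Q[n]=q.reshape(-1,2).astype(float)
    out=[]
    pt,ps=P('top'),P('side')
    for a in Q['top']:
        best=None
        for b in Q['side']:
            e1,d1=ray(pt,*a); e2,d2=ray(ps,*b); d1/=np.linalg.norm(d1); d2/=np.linalg.norm(d2)
            t=np.linalg.lstsq(np.c_[d1,-d2],e2-e1,rcond=None)[0]; A,B=e1+t[0]*d1,e2+t[1]*d2; g=np.linalg.norm(A-B)
            if (best is None or g<best[0]) : best=(g,(A+B)/2*1000)
        out.append(best); print(np.round(best[0]*1000,1),np.round(best[1],1))
    return Q,out
E
python3 - <<'E'
from h import *
Q,_=lidpose('8',(280,100,430,190),(200,140,310,228)); print(Q)
E
```

```text
[ 0.60501938 -0.02929654  0.12553681] [ 0.49169547  0.84870979 -0.25339775] 0.7386967611277448 76.24707341194153 16.25
3.6 [572.9 -40.1  72.1]
0.4 [551.   89.8  67.4]
1.5 [619.3 103.9  70.8]
13.8 [641.4 -11.9  80.1]
{'top': array([[408., 156.],
       [346., 167.],
       [339., 134.],
       [393., 125.]]), 'side': array([[293., 182.],
       [272., 192.],
       [241., 170.],
       [262., 161.]])}
```

The lid is held level (leading-end top at about 69 mm, 71 expected) and lined up at 98.9°. Carry it to in front of the mouth.

>>> play_rows(
  steps=[
    [[-3,-0.2,0],[0,0,0],60],
    [[-6,-0.4,0],[0,0,0],60],
    [[-9,-0.6,0],[0,0,0],60],
    [[-12,-0.8,0],[0,0,0],60],
    [[-15.4,-1.5,0],[0,0,0.3],60],
    [[-15.4,-1.5,-1.5],[0,0,0.3],60],
    [[-15.4,-1.5,-2.5],[0,0,0.3],60],
    [[-15.4,-1.5,-3],[0,0,0.3],60],
    [[-15.4,-1.5,-3],[0,0,0.3],60],
  ],
)

```text
clock: 17.48
position: [0.4512, -0.0441, 0.095]
tcp_rot: [0.649, 0.761, -0.0, -0.0]
ft_force: [0.1, 0.1, -0.1]
finger_gap: 0.738
gripper_force: 76.4
```

```bash
python3 - <<'E'
from h import *
Q,_=lidpose('9',(300,180,440,262),(285,130,345,210)); print(Q)
a=cv2.imread('pics/9_top.png')[170:270,250:410]; b=cv2.imread('pics/9_side.png')[130:230,265:405]
cv2.imwrite('pics/9c.png',np.hstack([cv2.resize(a,(420,300),interpolation=2),cv2.resize(b,(380,300),interpolation=2)]))
E
```

```text
[ 0.45122502 -0.04413316  0.09500422] [ 0.05778967  0.12594863 -0.08709498] 0.7379503368866388 76.37118101119995 17.475
16.2 [394.4  84.6  40.6]
82.7 [410.  164.   91.7]
16.4 [461.3 179.4 113.7]
3.7 [472.1 102.   48.5]
{'top': array([[347., 245.],
       [300., 253.],
       [300., 213.],
       [340., 206.]]), 'side': array([[339., 172.],
       [321., 181.],
       [290., 161.],
       [307., 154.]])}
```

View pics/9c.png

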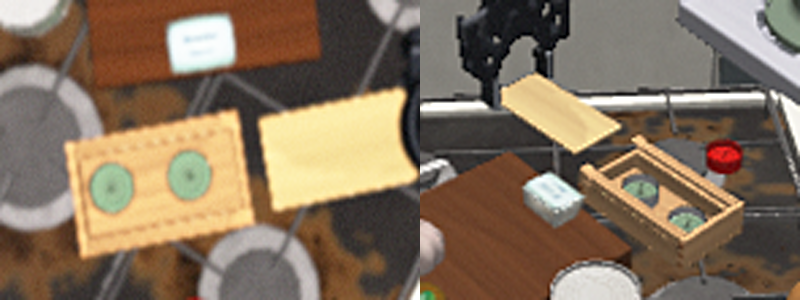

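Left half: the lid's leading end (crop 257–272, 117–211) is just short of the mouth (238–254, 111–223) and parallel to it. Right half agrees. Now the lateral offset in numbers.

```bash
python3 - <<'E'
from h import *
p=P('top'); im=cv2.imread('pics/9_top.png'); hsv=cv2.cvtColor(im,cv2.COLOR_BGR2HSV)
wood=cv2.inRange(hsv,(12,60,170),(32,180,255)); green=cv2.inRange(hsv,(35,35,90),(85,140,220))
def axis(c,z,lo,hi,ang=98.9):
    # mid-line from width extents of contour in slices along the axis
    w=up(p,c[:,0],z)*1000; u=np.array([np.cos(np.radians(ang)),np.sin(np.radians(ang))]); n=np.array([u[1],-u[0]])
    s,t=w@u,w@n; m=(s>s.min()+lo)&(s<s.max()-hi)
    tm=np.median(t); A=m&(t>tm); B=m&(t<tm); f=np.polyfit(s[A],t[A],1); g=np.polyfit(s[B],t[B],1)
    print('s',s.min().round(1),s.max().round(1),'sides',np.round([np.mean(t[A]),np.mean(t[B])],1),'mid',np.round((np.mean(t[A])+np.mean(t[B]))/2,2),'dang',np.degrees([f[0],g[0]]).round(2))
cs=blobs(wood|green,(265,195,400,262))
for c in cs[:2]:
    x=c[:,0,0].mean(); axis(c,.033 if x<330 else .040,8,8 if x<330 else 8)
u=np.array([np.cos(np.radians(98.9)),np.sin(np.radians(98.9))]); n=np.array([u[1],-u[0]])
print('tcp t',observe()['position'][:2]@n*1000, 'n',n, 'ps', [onz(P('side'),265+a*140/380,130+b/3,z)*1000 for a,b,z in((622-420,127,.040),(575-420,152,.040),(640-420,140,.034),(585-420,170,.034))])
E
```

```text
s 27.5 173.3 sides [480.8 398.6] mid 439.7 dang [0.11 0.64]
s -97.8 13.5 sides [472.5 408.3] mid 440.39 dang [-0.99 -5.79]
tcp t 439.147580865605 n [0.98795987 0.15471039] ps [array([400.51950741,  81.30167928,  40.        ]), array([463.19681258,  90.19928073,  40.        ]), array([392.48007456, 101.85918731,  34.        ]), array([465.7887707 , 112.20367899,  34.        ])]
```

Lid and box lines agree to about 1 mm. The gap to the mouth is about 14 mm. Lower and enter the funnel.

>>> play_rows(
  steps=[
    [[0,0,-0.7],[0,0,0],60],
    [[0,0,-1.25],[0,0,0],60],
    [[0,0,-1.25],[0,0,0],60],
    [[-0.1,0.6,-1.25],[0,0,0],60],
    [[-0.19,1.2,-1.25],[0,0,0],60],
    [[-0.28,1.8,-1.25],[0,0,0],60],
    [[-0.37,2.4,-1.25],[0,0,0],60],
    [[-0.47,3,-1.25],[0,0,0],60],
    [[-0.47,3,-1.25],[0,0,0],60],
  ],
)

```text
clock: 18.7
position: [0.4462, -0.0138, 0.0829]
tcp_rot: [0.649, 0.761, -0.0, -0.0]
ft_force: [-0.1, -0.4, -0.3]
finger_gap: 0.735
gripper_force: 76.4
```

>>> play_rows(
  steps=[
    [[-0.08,0.5,0],[0,0,0],60],
    [[-0.16,1,0],[0,0,0],60],
    [[-0.23,1.5,0],[0,0,0],60],
    [[-0.31,2,0],[0,0,0],60],
    [[-0.31,2,0],[0,0,0],60],
  ],
)

```text
clock: 19.32
position: [0.4431, 0.0061, 0.0828]
tcp_rot: [0.649, 0.761, -0.0, -0.0]
ft_force: [0.5, 0.3, -0.0]
finger_gap: 0.734
gripper_force: 76.4
```

```bash
python3 - <<'E'
from h import *
b=shot('side','10')[:,:,::-1][130:220,285:405]
cv2.imwrite('pics/10c.png',cv2.resize(b,None,fx=6,fy=6,interpolation=2))
E
```

```text
(no output)
```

View pics/10c.png

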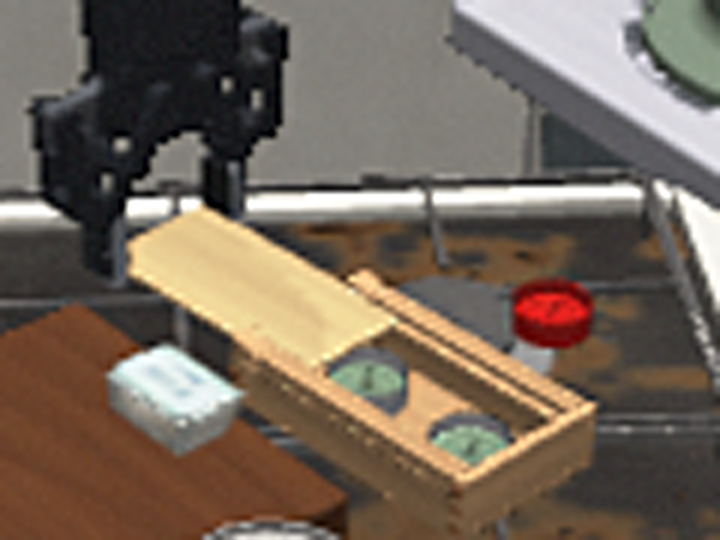

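The lid has entered between the side walls under the lips, and the lights are clear. Keep pushing.

>>> play_rows(
  steps=[
    [[-0.12,0.8,0],[0,0,0],60],
    [[-0.25,1.6,0],[0,0,0],60],
    [[-0.37,2.4,0],[0,0,0],60],
    [[-0.5,3.2,0],[0,0,0],60],
    [[-0.63,4,0],[0,0,0],60],
    [[-0.75,4.8,0],[0,0,0],60],
    [[-0.86,5.5,0],[0,0,0],60],
    [[-0.95,6.1,0],[0,0,0],60],
    [[-0.95,6.1,0],[0,0,0],60],
  ],
)

```text
clock: 20.5
position: [0.4337, 0.0671, 0.0829]
tcp_rot: [0.649, 0.761, -0.0, -0.0]
ft_force: [-0.0, 0.1, -0.4]
finger_gap: 0.733
gripper_force: 76.4
```

>>> play_rows(
  steps=[
    [[0,0,0],[0,0,0],85],
    [[0,0,0],[0,0,0],92],
    [[0,0,0],[0,0,0],92],
    [[0,0,1],[0,0,0],92],
    [[0,0,3],[0,0,0],92],
    [[0,0,5],[0,0,0],92],
    [[0.3,-2,5],[0,0,0],40],
    [[0.6,-3.8,5],[0,0,0],0],
    [[0.6,-3.8,5],[0,0,0],0],
    [[0.6,-3.8,5],[0,0,0],0],
  ],
  force=30,
)

```text
clock: 21.75
position: [0.4396, 0.029, 0.1331]
tcp_rot: [0.65, 0.76, 0.0, -0.0]
ft_force: [0.1, -0.1, 0.4]
finger_gap: 0.065
gripper_force: 0.0
```

>>> play_rows(
  steps=[
    [[0,0,0],[0,0,0],0],
    [[0,0,-2],[0,0,0],0],
    [[0,0,-4],[0,0,0],0],
    [[0,0,-4.8],[0,0,0],0],
    [[0,0,-4.8],[0,0,0],0],
  ],
)

```text
clock: 22.38
position: [0.4394, 0.029, 0.0846]
tcp_rot: [0.649, 0.761, -0.0, -0.001]
ft_force: [-1.0, 0.1, -0.5]
finger_gap: -0.0
gripper_force: 0.0
```

```bash
python3 - <<'E'
from h import *
s=observe(); q=s['position']; print(q,s['ft_force'],s['finger_gap'])
u=np.array([np.cos(np.radians(98.9)),np.sin(np.radians(98.9))]); n=np.array([u[1],-u[0]])
print('tcp s,t',q[:2]@u*1000,q[:2]@n*1000)
im=shot('side','11')[:,:,::-1].copy()
cv2.imwrite('pics/11c.png',cv2.resize(im[130:220,285:405],None,fx=6,fy=6,interpolation=2))
E
```

```text
[0.43938143 0.0289967  0.08455517] [-1.01975185  0.06821568 -0.53931458] -7.509080992676156e-05
tcp s,t -39.32929891689208 438.5773077216048
```

View pics/11c.png

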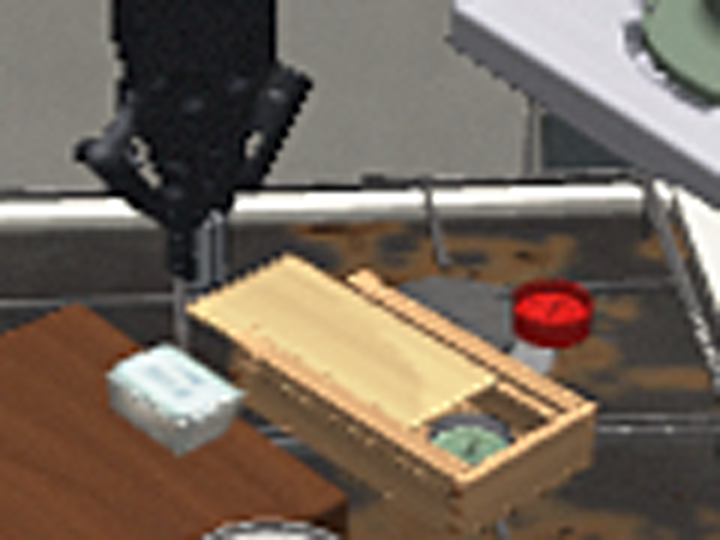

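The lid is about 97 mm in, in the grooves, and the closed fingers stand behind its outer end. Push it home.

>>> play_rows(
  steps=[
    [[-0.1,0.8,0],[0,0,0],0],
    [[-0.2,1.5,0],[0,0,0],0],
    [[-0.28,2,0],[0,0,0],0],
    [[-0.36,2.5,0],[0,0,0],0],
    [[-0.43,3,0],[0,0,0],0],
    [[-0.51,3.5,0],[0,0,0],0],
    [[-0.59,4,0],[0,0,0],0],
    [[-0.67,4.5,0],[0,0,0],0],
    [[-0.74,5,0],[0,0,0],0],
    [[-0.74,5,0],[0,0,0],0],
  ],
)

```text
clock: 23.68
position: [0.4323, 0.0791, 0.0848]
tcp_rot: [0.649, 0.761, 0.0, -0.0]
ft_force: [1.1, 0.3, 0.0]
finger_gap: -0.0
gripper_force: 0.0
```

>>> play_rows(
  steps=[
    [[-0.03,0.2,0],[0,0,0],0],
    [[-0.06,0.4,0],[0,0,0],0],
    [[-0.06,0.4,0],[0,0,0],0],
  ],
)

```text
clock: 24.05
position: [0.4318, 0.0828, 0.0849]
tcp_rot: [0.649, 0.76, 0.0, -0.0]
ft_force: [0.3, 0.2, 0.6]
finger_gap: -0.0
gripper_force: 0.0
```

>>> play_rows(
  steps=[
    [[-0.02,0.1,0],[0,0,0],0],
    [[-0.03,0.2,0],[0,0,0],0],
    [[-0.05,0.3,0],[0,0,0],0],
    [[-0.05,0.3,0],[0,0,0],0],
  ],
)

```text
clock: 24.55
position: [0.4312, 0.0858, 0.0848]
tcp_rot: [0.649, 0.76, 0.0, -0.0]
ft_force: [-0.6, 0.2, 0.1]
finger_gap: -0.003
gripper_force: 0.0
```

>>> play_rows(
  steps=[
    [[-0.02,0.1,0],[0,0,0],0],
    [[-0.03,0.2,0],[0,0,0],0],
    [[-0.03,0.2,0],[0,0,0],0],
  ],
)

```text
clock: 24.92
position: [0.431, 0.0873, 0.0849]
tcp_rot: [0.65, 0.76, -0.001, 0.0]
ft_force: [-0.9, -3.6, -0.1]
finger_gap: -0.0
gripper_force: 1.5
```

```bash
python3 - <<'E'
from h import *
p=P('side'); im=shot('side','12')[:,:,::-1].copy()
cv2.imwrite('pics/12c.png',cv2.resize(im[155:220,305:395],None,fx=8,fy=8,interpolation=2))
s=observe(); print(s['position'],s['ft_force'])
o=np.array([419.3,163.6]); a=np.radians(98.9); u=np.array([np.cos(a),np.sin(a)])
for x in(-68,68,): print(x,(proj(p,[*((o+x*u)/1000),.026])-[305,155])*8)
E
```

```text
[0.43104272 0.08729695 0.08488328] [ 0.41492711 -3.19520739  0.10233882]
-68 [229.24099261 218.43950484]
68 [522.00798894 394.70677708]
```

>>> play_rows(
  steps=[
    [[-0.02,0.1,0],[0,0,0],0],
    [[-0.03,0.2,0],[0,0,0],0],
    [[-0.03,0.2,0],[0,0,0],0],
  ],
)

```text
clock: 25.35
position: [0.431, 0.0877, 0.0849]
tcp_rot: [0.65, 0.76, -0.002, 0.002]
ft_force: [1.2, -9.6, 1.4]
finger_gap: 0.001
gripper_force: 5.0
```

Hard stop reached (10 N and no further travel). Back off and look.

>>> play_rows(
  steps=[
    [[0.05,-0.5,0],[0,0,0],0],
    [[0.3,-2,0],[0,0,0],0],
    [[0.3,-3,3],[0,0,0],0],
    [[0.3,-7,8],[0,0,0],0],
    [[0.3,-12,12],[0,0,0],0],
    [[0.3,-17,12],[0,0,0],0],
    [[0.3,-17,12],[0,0,0],0],
  ],
)

```text
clock: 26.22
position: [0.4344, -0.0839, 0.2058]
tcp_rot: [0.652, 0.758, 0.001, 0.001]
ft_force: [-0.5, 0.5, 0.0]
finger_gap: 0.003
gripper_force: 0.0
```

```bash
python3 - <<'E'
from h import *
t=shot('top','13t')[:,:,::-1]; s=shot('side','13s')[:,:,::-1]
cv2.imwrite('pics/13c.png',np.hstack([cv2.resize(t[200:260,265:360],(400,300),interpolation=2),cv2.resize(s[155:220,310:395],(400,300),interpolation=2)]))
q=observe(); print(q['clock'],q['position'])
E
```

```text
26.325 [ 0.43322668 -0.08082414  0.20466038]
```

View pics/13c.png

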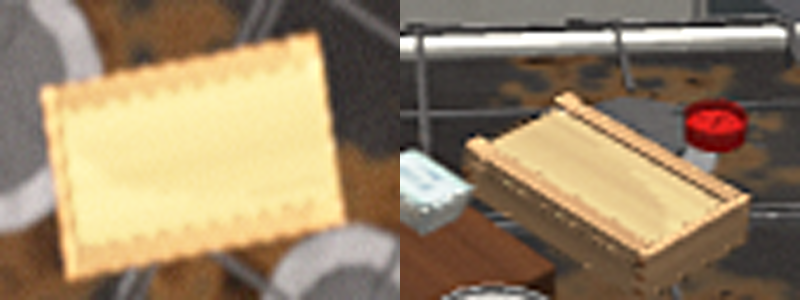

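The lid meets the back wall (left in the top view) and its end is flush with the mouth (right) in both views. Hand in.

```bash
python3 -c "
from bench import job
print(job.finish_job())"
```

```text
the job is handed in; nothing more can be done
None
```

The job is handed in with no verdict returned: the box looks fully shut in both final views, both tea lights were upright inside before the lid covered them, and the other things look unmoved; I viewed 12 pictures, two over the limit of 10.

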